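Raise the arc shield and set the workpiece against the back stop

TASK

At the welding fixture, push the tinted arc shield up by its front rail, past its balance point, so that it swings over and stays up. Then push the plate with the tube on it straight back along the bed until its rear edge sits flush against the back stop. Only push: do not pick up or tip the workpiece, and leave everything else on the bed and the bench where it is.

Things in the scene. Friction and masses are not known exactly. Their poses are not given: they have to be found in the camera images.
- fixture: Welding fixture on the bench; place and yaw vary. Steel bed 300 mm (x) by 360 mm (y), top at z = 20 mm. Origin: centre of the bed's underside, on the bench; x points to the rear, away from the robot, y left, z up. Two pillars 50 x 8 mm at x = 130, y = +/-168 mm, up to z = 216 mm, carry the shield. The fixture cannot move.
- stop_face (a point): Middle of the back stop's flat front face, at x = 100, y = 0, z = 35 mm of the fixture; its axes are the fixture's. The face is 180 mm wide (along the fixture's y) and reaches from the bed up to z = 50 mm.
- hinge_mid (a point): Middle of the shield's hinge axis, at x = 130, y = 0, z = 190 mm of the fixture; the axis runs along the fixture's y. Two round counterweights 64 mm across, 20 mm thick, sit 100 mm from it at y = +/-144 mm: above the hinge when the shield is down, swinging back and down behind it (to 110 mm behind, 95 mm above the bench) as it rises.
- rail_mid (a point): Middle of the shield's front grab rail, on its axis; moves with the shield. Steel tube 16 mm in diameter, 320 mm long, parallel to the hinge axis and 220 mm from it. Shield down: 215 mm in front of the hinge, 46 mm below it, 144 mm above the bench, free space below.
- shield (a joint): Arc shield, flat tinted panel in a frame 308 mm wide, from hinge to rail; sloping 12 degrees down to the robot when down. Rad: 0 = down (start), 1.82 = up on its stop, just past upright; grows as the rail goes up and back. Takes 2 to 5 N at the rail. Balance point about 0.8 rad: below it falls shut, beyond it swings on by itself in under 2 s, damped, and stays up.
- workpiece: Loose workpiece under the shield: steel plate 90 x 90 x 10 mm with a tube stub 34 mm in diameter, 45 mm high, standing on its middle; 55 mm high in all; 0.6 to 0.9 kg. Origin: centre of the plate's underside, on the bed; x, y along its edges. Starts 40 to 75 mm short of the stop, askew by up to 0.2 rad; home, its origin is 45 mm in front of the stop's face.
- magnet: welding magnet, a loose flat angle piece about 50 x 50 x 14 mm, lying on the bed near its left edge; leave it alone. Origin: middle of its underside
- offcut: loose tube offcut 34 mm across and 36 mm high, standing on the bed near its right edge; leave it alone. Origin: middle of its underside
- chipping_hammer: chipping hammer lying on the bench, 290 mm long, to the left; leave it alone. Origin: middle of its underside
- wire_brush: wire brush lying on the bench, 260 mm long, 37 mm high, to the right; leave it alone. Origin: middle of its underside
- spray_can: spray can standing on the bench, 64 mm across, 190 mm high, to the left; leave it alone. Origin: middle of its underside
- gel_tin: low tin standing on the bench, 72 mm across, 55 mm high, to the right; leave it alone. Origin: middle of its underside
- tee_coupon: welded T-joint practice piece on the bench, foot 120 x 80 mm, 56 mm high, to the left; leave it alone. Origin: middle of its underside

How it is judged:
By the outcome, as a careful person would: the job done as asked, in the order asked, and still so for the second after the job is handed in, with the robot touching nothing.
It also fails if it takes over 51 s, if anything falls off the work surface, if the arm or the gripper's body presses on something with over 40 N, if the wrist force passes 120 N, or if a joint passes its speed limit or range.

ROBOT

A 6-joint arm with a two-finger parallel gripper is mounted at the origin on the work surface. World frame = base frame: x ahead of the robot, y to its left, z up, the work surface at z = 0. Lengths are in m, angles in rad, forces in N, time in s.
With the tool pointing down it reaches from about 0.325 to 0.775 m from the base axis. Payload 9.3 kg.
Tool frame: the origin (TCP) lies on the centre line of the jaws, within the pads' length; the fingertips stand 11 mm ahead of it and the grasp point (between the pads) lies 8 mm behind it; z points along the fingers, y is the direction in which the jaws open and shut (so a half turn about z gives the same grasp; the last joint's range is limited). The gripper opens to 85 mm and grips with 20 to 120 N. Pads are 22 mm wide; open, the fingers measure 114 mm over their backs; the gripper's body (76 mm by 85 mm) begins 54 mm behind the grasp point. The pads swing forward as they close: fully open they stand 13 mm farther back than shut.
Start: joints at [1.111, 0.259, 0.021, 1.334, 0, 1.418], TCP at [0.166, 0.524, 0.242] pointing down, gripper open.
Joint ranges: [-3.04, 3.04], [-0.91, 1.82], [-1.04, 1.36], [-1.92, 1.95], [-1.52, 1.45], [-3.14, 3.14]. Speed limits (rad/s): [2.22, 2.22, 2.79, 3.14, 3.14, 3.14].

INTERFACE

Orientations are given as a unit quaternion [x, y, z, w].
In Python, from plant import * gives the robot as it stands. The module is installed in compiled form; this text tells all that it offers.
- The arm moves only by the tool send_rows, never from a script. Its argument "series" is a list that holds one entry, the list of rows, each a list of 7 numbers: the turn, a rotation vector about the tool's x, y, z in rad, then the shift along the tool's x, y, z in m, then the closure in counts, from 0 (fully open) to 255 (shut). A call has 1 to 5 rows; each row shifts and turns the commanded pose from where the row before left it, along the tool's axes as they then stand; what a row does not reach is not made up. A row lasts 1/10 s, in which the tool goes at most 50 mm and 8.59 degrees, less where a joint would pass 70% of its speed; a pose out of reach is approached as far as the arm can. A call is refused whole if a number of a shift passes 0.05 or a number of a turn 0.15, either way. A call with a gripper value outside its range is refused whole. The fingers move at their own pace and stop on an object; "grip_force" is the grip in N (left out, the last holds). Time passes only in rows, so rows that do not move let the fingers close. It gives the time, the measured TCP pose, the force and the opening at its end, in the units of the state.
- sense(): the state, without advancing time (a new reading comes with each control period).
- get_image(name): name is "side" or "top" or "wrist"; returns a dict with "img" (400x640x3 uint8, blue, green, red), "fx", "fy", "cx", "cy" (pixels), "xyz" and "orientation" of the camera in the world. Camera axes: x right, y down, z forward; pixel columns grow to the right and rows downward; lengths in m; the calibration is good to about 2 mm. A picture is of the moment at which its call begins. There is no depth.
- job_done(): hands the job in, once; it reports no verdict.
The state is a dict: "t": time; "joints": joint angles; "dq": joint speeds; "joint_torque": joint torques, N m; "eef_pos": TCP position; "eef_rot": TCP orientation; "contact_force": force on the tool from outside, world axes, zero at the start; "ft_torque": the same for the moment, N m; "opening": finger opening in m.
Only numpy, scipy, OpenCV 4.12 (cv2) and the standard library are available. Lean on these libraries where they do the work, as an engineer would, in place of code of your own. Each camera call takes 0.05 s, during which the arm holds its last target. There are 200 camera calls.

## Working session

There is one attempt and no reset: what is moved stays moved. The work goes in short steps, Python scripts to look and compute and a tool call to move; the robot and the scene stay as the last step left them, time stands still between calls to the robot, and variables do not carry over. Pictures are saved under pics/ and viewed, on a budget of 10 in all, crops included, one or two more only if the job needs it, and the job is handed in when it is done.

Besides the shell and the picture viewer there is one more tool, called after "Call:" as name(argument=value, ...) on one line, values as JSON. send_rows: Moves the arm, as the interface text tells. Its arguments: {"type":"object","properties":{"series":{"type":"array","items":{"type":"array","items":{"type":"array","items":{"type":"number"}}}},"grip_force":{"type":"number"}},"required":["series"]}

```bash
mkdir -p pics; python3 - <<'E'
from plant import *
import cv2,numpy as np
s=sense();print({k:np.round(v,3) for k,v in s.items()})
for n in("top","side"):
    d=get_image(n);cv2.imwrite(f"pics/{n}0.png",d["img"]);print(n,{k:np.round(v,4) for k,v in d.items() if k!="img"})
E
```

```text
{'t': np.float64(0.0), 'joints': array([1.111, 0.259, 0.021, 1.334, 0.   , 1.418]), 'dq': array([ 0.001, -0.001, -0.002, -0.   ,  0.002,  0.   ]), 'joint_torque': array([-1.0000e-03, -5.5564e+01,  3.4453e+01,  1.4000e-02, -0.0000e+00,
       -0.0000e+00]), 'eef_pos': array([0.166, 0.524, 0.242]), 'eef_rot': array([ 0.153,  0.988, -0.001, -0.   ]), 'contact_force': array([ 0.292, -0.191, -0.289]), 'ft_torque': array([-0.017, -0.028, -0.039]), 'opening': np.float64(0.085)}
top {'fx': np.float64(388.3945), 'fy': np.float64(388.3945), 'cx': np.float64(319.2595), 'cy': np.float64(193.5218), 'xyz': array([ 0.3383, -0.008 ,  1.1368]), 'orientation': array([ 0.7048, -0.7024,  0.0589, -0.0802])}
side {'fx': np.float64(395.2939), 'fy': np.float64(395.2939), 'cx': np.float64(315.2135), 'cy': np.float64(196.2054), 'xyz': array([0.3865, 0.3181, 1.1621]), 'orientation': array([-0.1952,  0.9679, -0.1557,  0.0287])}
```

View pics/top0.png

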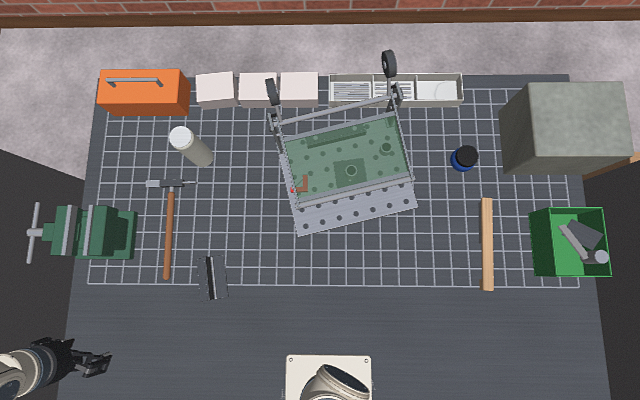

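View pics/side0.png

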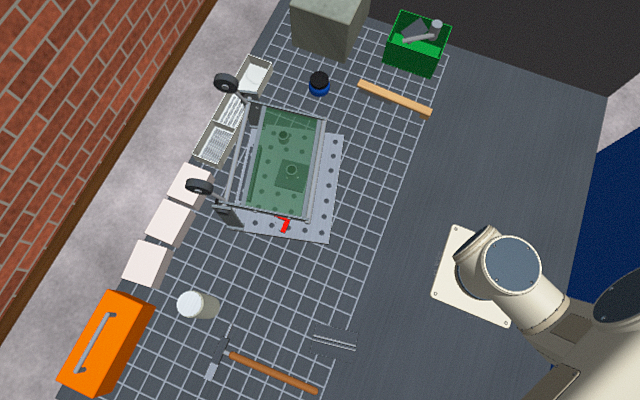

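```bash
python3 - <<'E'
import cv2
a=cv2.imread("pics/top0.png")[95:245,255:435];cv2.imwrite("pics/c1.png",cv2.resize(a,None,fx=4,fy=4,interpolation=cv2.INTER_CUBIC))
a=cv2.imread("pics/side0.png")[95:245,205:365];cv2.imwrite("pics/c2.png",cv2.resize(a,None,fx=4,fy=4,interpolation=cv2.INTER_CUBIC))
E
```

```text
(no output)
```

View pics/c1.png

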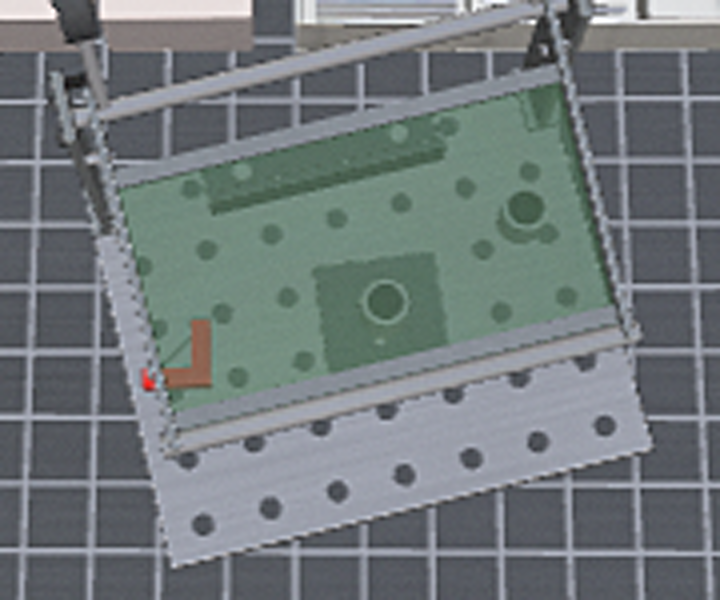

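View pics/c2.png

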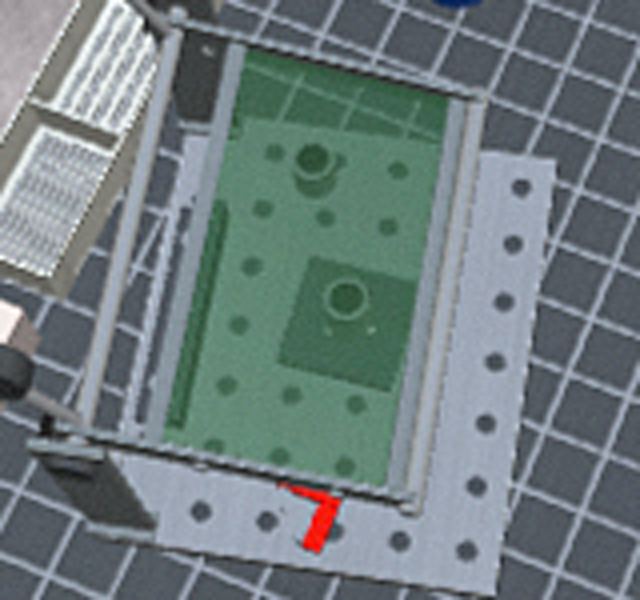

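```bash
cat > h.py <<'E'
import numpy as np
from scipy.spatial.transform import Rotation as R
from scipy.optimize import least_squares
C={'top':(388.3945,319.2595,193.5218,[.3383,-.008,1.1368],[.7048,-.7024,.0589,-.0802]),
'side':(395.2939,315.2135,196.2054,[.3865,.3181,1.1621],[-.1952,.9679,-.1557,.0287])}
def proj(n,P):
    f,cx,cy,t,q=C[n];p=R.from_quat(q).inv().apply(np.atleast_2d(P)-t)
    return np.c_[cx+f*p[:,0]/p[:,2],cy+f*p[:,1]/p[:,2]]
OFF={'top':(255,95),'side':(205,95)}
def px(n,c): return (np.atleast_2d(c)+.5)/4-.5+np.array(OFF[n])
def ray(n,uv,z):
    f,cx,cy,t,q=C[n];d=R.from_quat(q).apply([(uv[0]-cx)/f,(uv[1]-cy)/f,1]);t=np.array(t)
    return t+d*(z-t[2])/d[2]
def tf(p,P): # pose x,y,yaw
    return R.from_euler('z',p[2]).apply(np.atleast_2d(P))+[p[0],p[1],0]
def fit(obs,p0):
    fun=lambda p:np.concatenate([(proj(n,tf(p,P))-px(n,c)).ravel() for n,P,c in obs])
    s=least_squares(fun,p0);return s.x,s.fun.reshape(-1,2)
E
python3 - <<'E'
from h import *
o=[('top',(-.15,.18,.02),(172,567)),('top',(-.15,-.18,.02),(651,449)),('side',(-.15,.18,.02),(494,596)),('side',(-.15,-.18,.02),(554,160)),
('top',(-.085,.16,.144),(170,443)),('top',(-.085,-.16,.144),(634,333)),('side',(-.085,.16,.144),(412,506)),('side',(-.085,-.16,.144),(482,98)),
('top',(.1,.09,.02),(212,212)),('top',(.1,-.09,.02),(444,153))]
F,r=fit(o,[.55,0,.2]);print(F,r.round(1))
w=[('top',(-.045,.045,.01),(328,372)),('top',(-.045,-.045,.01),(446,346)),('top',(.045,-.045,.01),(434,253)),('top',(.045,.045,.01),(315,268)),('top',(0,0,.055),(385,301)),
('side',(.045,.045,.01),(278,360)),('side',(.045,-.045,.01),(310,256)),('side',(-.045,.045,.01),(392,390)),('side',(0,0,.055),(345,298))]
w=[(n,np.add(P,(0,0,.02)),c) for n,P,c in w]
W,r=fit(w,[.55,0,.1]);print(W,r.round(1))
rel=R.from_euler('z',-F[2]).apply([W[0]-F[0],W[1]-F[1],0]);print('wp in fixture',rel,W[2]-F[2])
for nm,P in dict(rail=(-.085,0,.144),hinge=(.13,0,.19),stop=(.1,0,.035),magnetless=(-.15,0,0)).items():print(nm,tf(F,P))
for n,c,z,nm in[('top',(200,355),.034,'mag'),('top',(525,207),.056,'off')]:
    p=ray(n,px(n,c)[0],z);print(nm,p,R.from_euler('z',-F[2]).apply(p-[F[0],F[1],0]))
E
```

```text
[ 0.62461079 -0.04966795  0.24347471] [[-0.3 -0. ]
 [ 1.  -0.1]
 [-0.1 -0.2]
 [ 0.9 -0.6]
 [-2.   0.6]
 [ 1.2 -0.9]
 [-1.1  1.9]
 [-1.  -1.9]
 [ 0.2  0.6]
 [ 0.3  1.4]]
[ 0.6203341  -0.06342437  0.15021999] [[ 0.5  2.6]
 [ 1.6  4.6]
 [-0.5 -1.6]
 [-0.9 -0.9]
 [-0.1 -0.7]
 [-1.2 -0.1]
 [-1.2 -0.4]
 [-1.1 -0.7]
 [-0.6 -0.1]]
wp in fixture [-0.00746691 -0.01231968  0.        ] -0.09325471756456016
rail [[ 0.54211777 -0.07015943  0.144     ]]
hinge [[ 0.7507766  -0.01832803  0.19      ]]
stop [[ 0.72166141 -0.02556032  0.035     ]]
magnetless [[ 0.47903487 -0.08582939  0.        ]]
mag [0.58861141 0.06897212 0.034     ] [-0.00633631  0.12381951  0.034     ]
off [ 0.69329547 -0.16658131  0.056     ] [ 0.03847386 -0.13002339  0.056     ]
```

c1 and c2 give the fixture at (0.625, -0.050) with yaw 0.243. The rail is where it should be, and the plate is about 62 mm short of the stop and 0.09 rad askew. The bed's front corners are at c1 (172,567) and (651,449), and the rail ends at (170,443) and (634,333). I'm moving in front of the rail with the jaws closed.

Call:
send_rows(series=[[[0,0,0,-0.031,-0.033,0,255],[0,0,0,-0.031,-0.033,0,255],[0,0,0,-0.031,-0.033,0,255],[0,0,0,-0.031,-0.033,0,255],[0,0,0,-0.031,-0.033,0,255]]])

```text
t: 0.6
eef_pos: [0.2642, 0.3185, 0.242]
eef_rot: [0.152, 0.988, -0.0, -0.0]
contact_force: [1.3, 0.5, 0.2]
opening: 0.0124
```

Call:
send_rows(series=[[[0,0,0,-0.031,-0.033,0,255],[0,0,0,-0.031,-0.033,0,255],[0,0,0,-0.031,-0.033,0,255],[0,0,0,-0.031,-0.033,0,255],[0,0,0,-0.031,-0.033,0,255]]])

```text
t: 1.1
eef_pos: [0.3622, 0.1143, 0.2423]
eef_rot: [0.153, 0.988, 0.0, 0.0]
contact_force: [1.6, 1.0, 0.8]
opening: -0.0003
```

Call:
send_rows(series=[[[0,0,0,-0.031,-0.033,0,255],[0,0,0,-0.031,-0.033,0,255],[0,0,0,-0.031,-0.033,0,255],[0,0,0,-0.031,-0.033,0,255],[0,0,0,-0.031,-0.033,0,255]]])

```text
t: 1.6
eef_pos: [0.4602, -0.09, 0.2421]
eef_rot: [0.153, 0.988, 0.0, -0.0]
contact_force: [0.6, 0.7, 0.3]
opening: -0.0003
```

Call:
send_rows(series=[[[0,0,-0.138,0,0,0,255],[0,0,-0.138,0,0,0,255],[0,0,-0.138,0,0,0,255],[0,0,-0.138,0,0,0,255],[0,0,0,0,0,0,255]]])

```text
t: 2.1
eef_pos: [0.4597, -0.088, 0.242]
eef_rot: [-0.123, 0.992, 0.0, -0.0]
contact_force: [0.1, -0.2, 0.8]
opening: -0.0002
```

Call:
send_rows(series=[[[0,-0.15,0,0,0,0,255],[0,-0.15,0,0,0,0,255],[0,-0.15,0,0,0,0,255],[0,-0.15,0,0,0,0,255],[0,-0.15,0,0,0,0,255]]])

```text
t: 2.6
eef_pos: [0.4597, -0.0876, 0.2433]
eef_rot: [-0.112, 0.922, 0.045, 0.367]
contact_force: [0.5, -0.2, -0.4]
opening: -0.0002
```

Call:
send_rows(series=[[[0,0,0,0,0,0,255],[0,0,0,0,0,0,255]]])

```text
t: 2.8
eef_pos: [0.4596, -0.0889, 0.2425]
eef_rot: [-0.112, 0.924, 0.044, 0.362]
contact_force: [0.2, -0.3, 0.5]
opening: -0.0002
```

```bash
python3 - <<'E'
from h import *
from plant import *
s=sense();Rt=R.from_quat(s['eef_rot']);M=Rt.as_matrix();print(M.round(3))
F=[.6246,-.0497,.2435]
cur=s['eef_pos']
def T(x,z):return tf(F,(x,0,z))[0]
Rf=R.from_euler('z',F[2])
print('zdir/x in fixture',Rf.inv().apply(M[:,2]).round(3),Rf.inv().apply(M[:,0]).round(3))
p=cur
for t in [(-.1654,.173),(-.1108,.1145),(-.0962,.1281)]:
    q=T(*t);print((M.T@(q-p)).round(4));p=q
th=np.linspace(0,1.05,8);ph=th-.21
X=np.c_[-.22*np.cos(ph),0*ph,.22*np.sin(ph)]
print((Rt.inv()*Rf).apply(np.diff(X,axis=0)).round(4))
print(s['joints'].round(3))
E
```

```text
[[-0.713 -0.239  0.66 ]
 [-0.174  0.971  0.163]
 [-0.68   0.001 -0.734]]
zdir/x in fixture [ 0.68  -0.001 -0.734] [-0.734  0.003 -0.68 ]
[ 0.0442 -0.0018  0.0539]
[-0.0003  0.0001  0.08  ]
[-0.02    0.0001 -0.0001]
[[-0.0189  0.     -0.027 ]
 [-0.0228  0.     -0.0238]
 [-0.0261  0.     -0.0202]
 [-0.0288  0.0001 -0.0161]
 [-0.0309  0.0001 -0.0116]
 [-0.0323  0.0001 -0.0068]
 [-0.0329  0.0001 -0.0019]]
[-0.739 -0.209 -0.691  0.614  0.6   -0.83 ]
```

Exactly as planned; next, down in front of the rail and in beneath it.

Call:
send_rows(series=[[[0,0,0,0.015,-0.001,0.018,255],[0,0,0,0.015,-0.001,0.018,255],[0,0,0,0.014,0,0.018,255],[0,0,0,0,0,0,255]]])

```text
t: 3.2
eef_pos: [0.4654, -0.0885, 0.1711]
eef_rot: [-0.113, 0.924, 0.046, 0.361]
contact_force: [-0.6, -0.3, -0.1]
opening: -0.0001
```

Call:
send_rows(series=[[[0,0,0,0,0,0.02,255],[0,0,0,0,0,0.02,255],[0,0,0,0,0,0.02,255],[0,0,0,0,0,0.02,255],[0,0,0,0,0,0,255]]])

```text
t: 3.7
eef_pos: [0.5198, -0.0754, 0.114]
eef_rot: [-0.114, 0.924, 0.045, 0.363]
contact_force: [-1.1, -0.5, 0.6]
opening: -0.0002
```

```bash
python3 - <<'E'
from plant import *
import cv2,numpy as np
s=sense();print(s['eef_pos'],s['contact_force'],s['joints'])
a=get_image("side")["img"][95:245,205:405];b=get_image("top")["img"][95:245,255:455]
v=np.vstack([a,b]);cv2.imwrite("pics/u.png",cv2.resize(v,(400*2-0,600)) if 0 else cv2.resize(np.hstack([a,b]),None,fx=2,fy=2,interpolation=cv2.INTER_CUBIC))
E
```

```text
[ 0.51976088 -0.07542499  0.11404794] [-1.10553044 -0.48694552  0.56342991] [-0.59141194  0.05142954 -0.88349072  0.08064562  0.53061298 -0.68306403]
```

View pics/u.png

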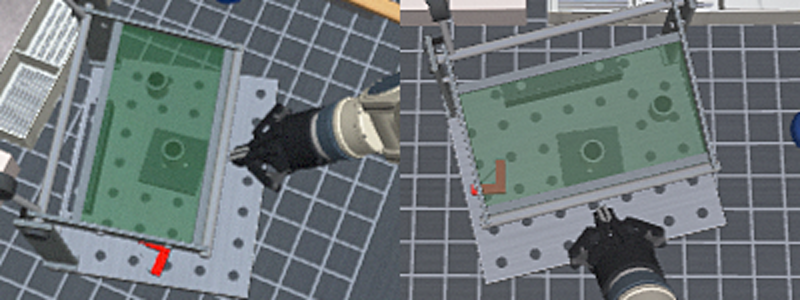

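The closed fingertips (left view (238,155), right view (603,212)) are just in front of and below the rail, centred on it, with nothing touched. Now up into contact and along the arc.

Call:
send_rows(series=[[[0,0,0,-0.01,0,0.005,255],[0,0,0,-0.008,0,0,255],[0,0,0,-0.004,0,0,255],[0,0,0,-0.005,0,-0.007,255],[0,0,0,-0.005,0,-0.007,255]]])

```text
t: 4.3
eef_pos: [0.5324, -0.0724, 0.141]
eef_rot: [-0.112, 0.925, 0.044, 0.36]
contact_force: [-14.6, -11.4, -6.4]
opening: -0.0001
```

Call:
send_rows(series=[[[0,0,0,-0.009,0,-0.013,255],[0,0,0,-0.01,0,-0.012,255],[0,0,0,-0.0115,0,-0.012,255],[0,0,0,-0.0115,0,-0.012,255],[0,0,0,-0.013,0,-0.01,255]]])

```text
t: 4.8
eef_pos: [0.5338, -0.0717, 0.2244]
eef_rot: [-0.113, 0.924, 0.044, 0.363]
contact_force: [-1.4, -2.6, -2.3]
opening: -0.0005
```

```bash
python3 - <<'E'
from plant import *
import cv2,numpy as np
a=get_image("side")["img"][60:260,165:405];b=get_image("top")["img"][60:260,255:415]
cv2.imwrite("pics/v.png",cv2.resize(np.hstack([a,b]),None,fx=2,fy=2,interpolation=cv2.INTER_CUBIC))
from h import *
F=[.6246,-.0497,.2435]
for th in(0,.43):
    P=tf(F,[(.13-.22*np.cos(th-.21),y,.19+.22*np.sin(th-.21)) for y in(.16,-.16)])
    print(th,(proj('side',P)-[165,60])*2,(proj('top',P)-[255,60])*2+[480,0])
print(sense()['contact_force'])
E
```

```text
0 [[283.11963262 326.04853448]
 [318.36772259 114.47544882]] [[560.3338971  292.03995335]
 [798.82258807 234.02796807]]
0.43 [[281.53300768 306.78613649]
 [319.89933432  79.19218179]] [[553.04726691 278.58651812]
 [815.3601966  214.87323016]]
[ 0.19526948 -0.66552716 -0.08672428]
```

View pics/v.png

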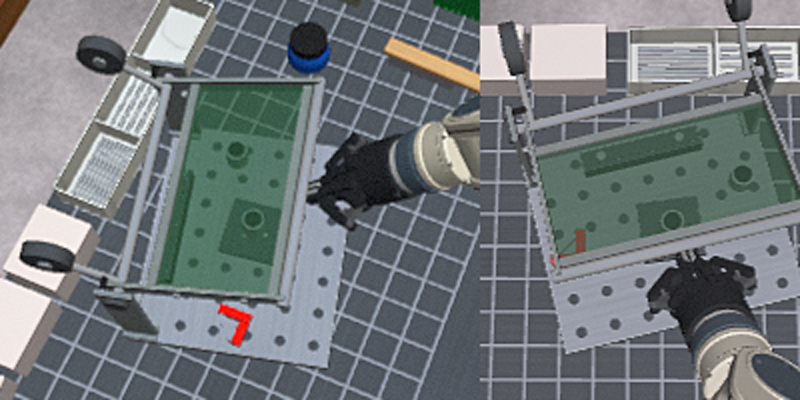

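The shield is on its way, at about 0.45 rad: the rail's right end at (319,80) matches the prediction. Continuing the arc past the balance point.

Call:
send_rows(series=[[[0,0,0,-0.013,0,-0.008,255],[0,0,0,-0.0145,0,-0.008,255],[0,0,0,-0.0145,0,-0.008,255],[0,0,0,-0.0155,0,-0.006,255],[0,0,0,-0.0155,0,-0.006,255]]])

```text
t: 5.4
eef_pos: [0.5625, -0.0641, 0.2998]
eef_rot: [-0.114, 0.924, 0.045, 0.363]
contact_force: [0.1, -0.4, -0.9]
opening: 0.0003
```

Call:
send_rows(series=[[[0,0,0,-0.016,0,-0.004,255],[0,0,0,-0.016,0,-0.004,255],[0,0,0,-0.016,0,-0.001,255],[0,0,0,-0.016,0,-0.001,255]]])

```text
t: 5.8
eef_pos: [0.6017, -0.0544, 0.3509]
eef_rot: [-0.114, 0.923, 0.045, 0.364]
contact_force: [0.6, -0.5, -0.7]
opening: 0.0003
```

```bash
python3 - <<'E'
from plant import *
import cv2,numpy as np
a=get_image("side")["img"][60:260,165:405];b=get_image("top")["img"][60:260,255:415]
cv2.imwrite("pics/w.png",cv2.resize(np.hstack([a,b]),None,fx=2,fy=2,interpolation=cv2.INTER_CUBIC))
s=sense();print(s['contact_force'],s['eef_pos'],s['joints'])
E
```

```text
[-0.43019134 -0.07697657  0.21300393] [ 0.60250151 -0.05449064  0.35192857] [-0.43718386 -0.06036939 -0.3098951   0.69287031  0.44502528 -0.53705376]
```

View pics/w.png

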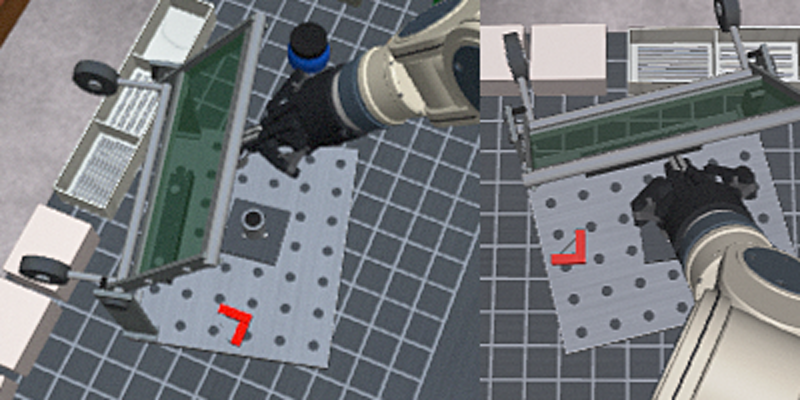

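The rail now leads the fingers and the shield is near 1.0–1.1 rad with about zero force. I'll hold 0.5 s as a backstop, then look.

Call:
send_rows(series=[[[0,0,0,0,0,0,255],[0,0,0,0,0,0,255],[0,0,0,0,0,0,255],[0,0,0,0,0,0,255],[0,0,0,0,0,0,255]]])

```text
t: 6.4
eef_pos: [0.6012, -0.0548, 0.3502]
eef_rot: [-0.114, 0.924, 0.045, 0.363]
contact_force: [-0.9, 0.5, 0.6]
opening: 0.0001
```

```bash
python3 - <<'E'
from plant import *
import cv2,numpy as np
a=get_image("side")["img"][95:245,205:405]
cv2.imwrite("pics/x.png",cv2.resize(a,None,fx=4,fy=4,interpolation=cv2.INTER_CUBIC))
from h import *
s=sense();print(s['contact_force'])
F=[.6246,-.0497,.2435]
for th in(1,1.2,1.5,1.82):
    P=tf(F,[(.13-.22*np.cos(th-.21),y,.19+.22*np.sin(th-.21)) for y in(.16,-.16)]);print(th,(proj('side',P)-[205,95])*4)
E
```

```text
[-0.62535701 -0.36644191 -0.07343892]
1 [[290.79345068 403.08070363]
 [387.17462368 -92.46414532]]
1.2 [[ 222.65023423  377.12733841]
 [ 328.83038408 -128.83026301]]
1.5 [[ 101.40927924  342.44068919]
 [ 223.54485199 -172.81899789]]
1.82 [[ -35.63399879  316.78198421]
 [ 102.19657171 -198.53490057]]
```

View pics/x.png

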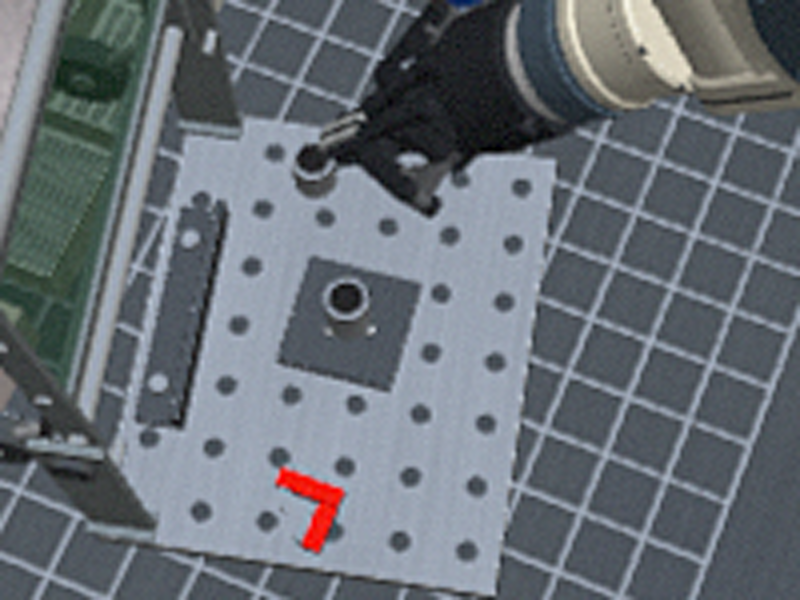

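The shield has swung over: its rail is at (175,35)–(90,410), near the 1.82 prediction, and the view of the plate is now clear. Backing off and returning the tool to vertical with jaws part open, and refitting the plate.

Call:
send_rows(series=[[[0,0,0,0.022,0,-0.02,120],[0,0,0,0.022,0,-0.02,120],[0,0,0,0.0,0,0,120]]])

```text
t: 6.75
eef_pos: [0.5416, -0.0693, 0.3496]
eef_rot: [-0.113, 0.924, 0.045, 0.363]
contact_force: [-0.4, -0.3, -0.2]
opening: 0.0437
```

Call:
send_rows(series=[[[0,0.15,0,0,0,0,120],[0,0.15,0,0,0,0,120],[0,0.15,0,0,0,0,120],[0,0.15,0,0,0,0,120],[0,0.15,0,0,0,0,120]]])

```text
t: 7.25
eef_pos: [0.5443, -0.0691, 0.3507]
eef_rot: [-0.123, 0.992, -0.001, -0.002]
contact_force: [0.1, 0.0, 0.0]
opening: 0.0453
```

Call:
send_rows(series=[[[0,0,0,0,0,0,120],[0,0,0,0,0,0,120]]])

```text
t: 7.45
eef_pos: [0.5453, -0.0688, 0.3481]
eef_rot: [-0.123, 0.992, 0.0, 0.0]
contact_force: [0.7, 0.3, 0.6]
opening: 0.0452
```

```bash
cat > m.py <<'E'
from h import *
from plant import *
F=np.array([.6246,-.0497,.2435])
def where():
    s=sense();Rf=R.from_euler('z',F[2]);Rt=R.from_quat(s['eef_rot'])
    M=(Rf.inv()*Rt).as_matrix();p=Rf.inv().apply(s['eef_pos']-[F[0],F[1],0])
    print('tcp in fixture',p.round(4),'open',s['opening'],'F',s['contact_force'].round(1));print(M.round(3));return p,M
E
python3 - <<'E'
from m import *
w=[('side',(.045,.045,.01),(276,361)),('side',(.045,-.045,.01),(310,256)),('side',(-.045,-.045,.01),(422,282)),('side',(-.045,.045,.01),(392,391)),('side',(0,0,.055),(346,299)),('top',(.045,-.045,.01),(434,253)),('top',(.045,.045,.01),(315,268)),('top',(0,0,.055),(385,301))]
w=[(n,np.add(P,(0,0,.02)),c) for n,P,c in w]
W,r=fit(w,[.55,0,.1]);print(r.round(1).tolist())
Rf=R.from_euler('z',F[2]);wp=Rf.inv().apply([W[0]-F[0],W[1]-F[1],0]);print('wp',wp,W[2]-F[2])
p,M=where();print('to start pose, tool axes',M.T@(np.array([-.085,wp[1],.10])-p), sense()['joints'].round(2))
E
```

```text
[[0.2, -0.3], [0.1, -0.3], [0.0, 0.2], [-0.3, -0.4], [0.3, 0.0], [-0.1, -0.3], [-0.6, -0.1], [-0.0, 0.4]]
wp [-0.01073656 -0.01178742  0.        ] -0.1089617523812883
tcp in fixture [-0.0815  0.0006  0.3481] open 0.04522997893684525 F [0.7 0.3 0.6]
[[-1.    -0.003  0.   ]
 [-0.003  1.     0.001]
 [-0.     0.001 -1.   ]]
to start pose, tool axes [ 0.00354437 -0.01256503  0.24805985] [-0.28  0.25  0.28  1.6   0.   -0.52]
```

Plate refit: origin at fixture (-10.7, -11.8) mm, skew -0.109 rad, residuals under 0.6 px, so it is about 66 mm short of home. Going down in front of it.

Call:
send_rows(series=[[[0,0,0,0.007,-0.006,0.04,120],[0,0,0,0.007,-0.006,0.045,120],[0,0,0,0,0,0.045,120],[0,0,0,0,0,0.045,120],[0,0,0,0,0,0.045,120]]])

```text
t: 7.95
eef_pos: [0.5323, -0.0843, 0.1297]
eef_rot: [-0.122, 0.993, -0.001, 0.003]
contact_force: [-0.1, 0.5, -0.2]
opening: 0.0452
```

Call:
send_rows(series=[[[0,0,0,0,0,0.04,120],[0,0,0,0,0,0.03,120],[0,0,0,0,0,0.015,120],[0,0,0,0,0,0.004,120],[0,0,0,0,0,0,120]]])

```text
t: 8.45
eef_pos: [0.5328, -0.0844, 0.0416]
eef_rot: [-0.122, 0.993, -0.0, 0.001]
contact_force: [0.2, -0.1, 0.4]
opening: 0.0453
```

```bash
python3 - <<'E'
from m import *
where()
E
```

```text
tcp in fixture [-0.0975 -0.0115  0.0416] open 0.045289257673821054 F [ 0.2 -0.1  0.4]
[[-1.    -0.001  0.002]
 [-0.001  1.    -0.001]
 [-0.002 -0.001 -1.   ]]
```

Feeling down for the bed in small steps.

Call:
send_rows(series=[[[0,0,0,0,0,0.003,120],[0,0,0,0,0,0.003,120],[0,0,0,0,0,0,120]]])

```text
t: 8.75
eef_pos: [0.5332, -0.0842, 0.035]
eef_rot: [-0.122, 0.992, -0.0, 0.001]
contact_force: [0.6, -0.1, 0.1]
opening: 0.0453
```

Call:
send_rows(series=[[[0,0,0,0,0,0.002,120],[0,0,0,0,0,0,120]]])

```text
t: 8.95
eef_pos: [0.533, -0.0841, 0.0325]
eef_rot: [-0.122, 0.992, 0.0, -0.0]
contact_force: [-0.1, -0.7, 0.2]
opening: 0.0451
```

Call:
send_rows(series=[[[0,0,0,0,0,0.0015,120],[0,0,0,0,0,0,120]]])

```text
t: 9.15
eef_pos: [0.533, -0.0841, 0.0309]
eef_rot: [-0.122, 0.992, 0.0, -0.0]
contact_force: [0.1, 0.3, 0.3]
opening: 0.0449
```

Call:
send_rows(series=[[[0,0,0,0,0,0.0015,120],[0,0,0,0,0,0,120]]])

```text
t: 9.35
eef_pos: [0.533, -0.0841, 0.0294]
eef_rot: [-0.122, 0.992, 0.0, -0.0]
contact_force: [-0.2, 0.2, -0.6]
opening: 0.0449
```

Call:
send_rows(series=[[[0,0,0,0,0,0.0015,120],[0,0,0,0,0,0,120]]])

```text
t: 9.55
eef_pos: [0.5331, -0.0842, 0.0288]
eef_rot: [-0.122, 0.992, -0.0, 0.0]
contact_force: [-2.7, 1.2, 8.2]
opening: 0.045
```

Call:
send_rows(series=[[[0,0,0,0,0,0.0015,120],[0,0,0,0,0,0,120]]])

```text
t: 9.75
eef_pos: [0.5332, -0.0842, 0.0287]
eef_rot: [-0.122, 0.992, -0.0, 0.001]
contact_force: [-8.3, 1.6, 26.0]
opening: 0.0456
```

Bed found at TCP z = 0.0288. Raising to 3 mm clearance and pushing.

Call:
send_rows(series=[[[0,0,0,0,0,-0.0055,120],[0,0,0,-0.005,0,0,120],[0,0,0,-0.005,0,0,120],[0,0,0,-0.005,0,0,120],[0,0,0,-0.005,0,0,120]]])

```text
t: 10.25
eef_pos: [0.5529, -0.0791, 0.0317]
eef_rot: [-0.122, 0.992, 0.0, -0.0]
contact_force: [-0.4, 0.9, 0.0]
opening: 0.045
```

Call:
send_rows(series=[[[0,0,0,-0.005,0,0,120],[0,0,0,-0.005,0,0,120],[0,0,0,-0.005,0,0,120],[0,0,0,-0.005,0,0,120],[0,0,0,-0.005,0,0,120]]])

```text
t: 10.75
eef_pos: [0.5769, -0.0731, 0.032]
eef_rot: [-0.122, 0.992, -0.0, -0.0]
contact_force: [-1.6, -0.9, -0.4]
opening: 0.0454
```

Call:
send_rows(series=[[[0,0,0,-0.005,0,0,120],[0,0,0,-0.005,0,0,120],[0,0,0,-0.005,0,0,120],[0,0,0,-0.005,0,0,120],[0,0,0,-0.005,0,0,120]]])

```text
t: 11.25
eef_pos: [0.6013, -0.067, 0.032]
eef_rot: [-0.122, 0.992, 0.0, -0.0]
contact_force: [-2.2, 0.1, -1.3]
opening: 0.045
```

```bash
python3 - <<'E'
from m import *
where()
import cv2
a=get_image("side")["img"][95:245,205:405]
cv2.imwrite("pics/y.png",cv2.resize(a,None,fx=4,fy=4,interpolation=cv2.INTER_CUBIC))
E
```

```text
tcp in fixture [-0.0268 -0.0112  0.032 ] open 0.04496638348570507 F [-2.2  0.1 -1.3]
[[-1.    -0.002 -0.   ]
 [-0.002  1.     0.   ]
 [ 0.     0.    -1.   ]]
```

View pics/y.png

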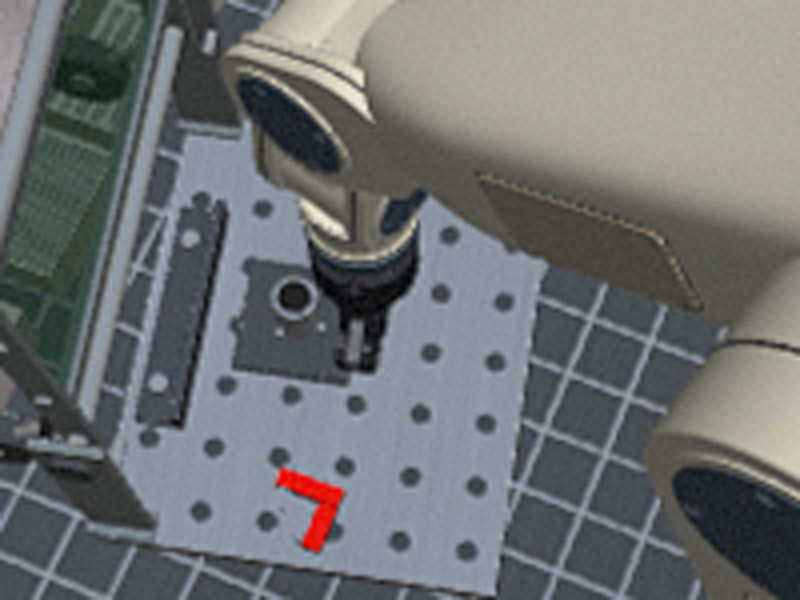

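The plate (rear edge (250,259)–(235,371)) is now square to the stop, with roughly 25 mm left. I'm continuing slowly until it touches.

Call:
send_rows(series=[[[0,0,0,-0.005,0,0,120],[0,0,0,-0.005,0,0,120],[0,0,0,-0.005,0,0,120],[0,0,0,-0.004,0,0,120],[0,0,0,-0.002,0,0,120]]])

```text
t: 11.8
eef_pos: [0.6217, -0.0619, 0.0321]
eef_rot: [-0.122, 0.992, -0.0, 0.0]
contact_force: [-1.8, -1.0, 1.0]
opening: 0.0455
```

Call:
send_rows(series=[[[0,0,0,-0.002,0,0,120],[0,0,0,-0.001,0,0,120],[0,0,0,0,0,0,120]]])

```text
t: 12.1
eef_pos: [0.6244, -0.0613, 0.0321]
eef_rot: [-0.122, 0.992, 0.0, 0.0]
contact_force: [-0.8, -0.7, -0.6]
opening: 0.0449
```

Call:
send_rows(series=[[[0,0,0,-0.0015,0,0,120],[0,0,0,-0.0015,0,0,120],[0,0,0,0,0,0,120]]])

```text
t: 12.4
eef_pos: [0.6271, -0.0606, 0.0321]
eef_rot: [-0.122, 0.992, -0.0, -0.0]
contact_force: [-2.6, -0.5, 0.2]
opening: 0.045
```

Call:
send_rows(series=[[[0,0,0,-0.0015,0,0,120],[0,0,0,0,0,0,120]]])

```text
t: 12.6
eef_pos: [0.6272, -0.0606, 0.032]
eef_rot: [-0.122, 0.993, -0.0, -0.001]
contact_force: [-8.3, -2.9, 3.8]
opening: 0.0453
```

It has met the stop (TCP at fixture x ≈ 0, as expected). One more small press to seat it, then back off.

Call:
send_rows(series=[[[0,0,0,-0.0015,0,0,120],[0,0,0,0,0,0,120]]])

```text
t: 12.8
eef_pos: [0.6273, -0.0604, 0.0318]
eef_rot: [-0.122, 0.993, -0.0, -0.003]
contact_force: [-14.5, -4.9, 7.1]
opening: 0.045
```

Call:
send_rows(series=[[[0,0,0,0.003,0,0,120],[0,0,0,0.01,0,0,120],[0,0,0,0.03,0,0,120],[0,0,0,0.03,0,-0.02,120],[0,0,0,0.02,0,-0.04,120]]])

```text
t: 13.3
eef_pos: [0.5364, -0.0821, 0.0902]
eef_rot: [-0.122, 0.992, 0.001, -0.003]
contact_force: [0.4, -0.6, 0.3]
opening: 0.0449
```

Call:
send_rows(series=[[[0,0,0,0.03,0,-0.03,120],[0,0,0,0.03,0,-0.03,120],[0,0,0,0.03,0,-0.02,120],[0,0,0,0,0,0,120]]])

```text
t: 13.7
eef_pos: [0.4509, -0.1049, 0.1751]
eef_rot: [-0.122, 0.993, -0.001, 0.002]
contact_force: [0.5, 0.5, 0.1]
opening: 0.0453
```

```bash
python3 - <<'E'
from m import *
where()
import cv2
d=get_image("side");a=d["img"][95:245,205:405]
cv2.imwrite("pics/z.png",cv2.resize(a,None,fx=4,fy=4,interpolation=cv2.INTER_CUBIC))
cv2.imwrite("pics/topz.png",get_image("top")["img"])
E
```

```text
tcp in fixture [-0.1819 -0.0117  0.1751] open 0.04531509639377088 F [0.5 0.5 0.1]
[[-1.    -0.001  0.004]
 [-0.001  1.    -0.003]
 [-0.004 -0.003 -1.   ]]
```

View pics/z.png

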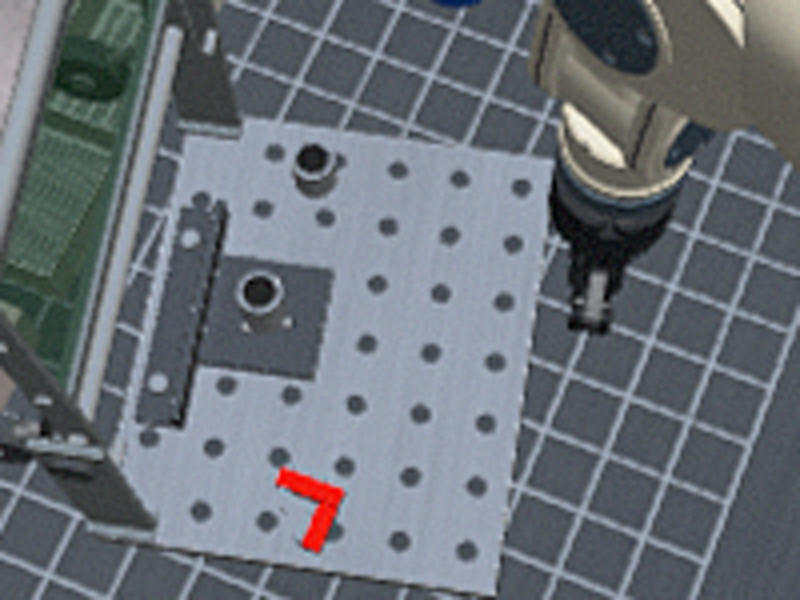

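View pics/topz.png

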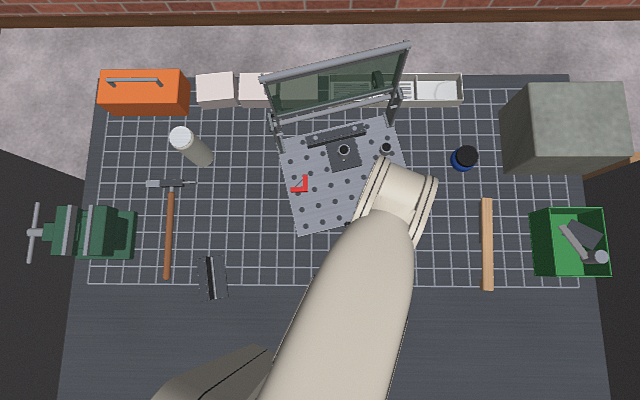

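The side view shows the plate against the stop (front corners (333,268) and (315,381), tube top (259,292)), with the shield up and the magnet, offcut and bench items unmoved. One numeric check, then hand in.

```bash
python3 - <<'E'
from m import *
w=[('side',(-.045,-.045,.03),(333,268)),('side',(-.045,.045,.03),(315,381)),('side',(0,0,.075),(259,293))]
W,r=fit(w,[.65,0,.2]);wp=R.from_euler('z',-F[2]).apply([W[0]-F[0],W[1]-F[1],0]);print(wp,W[2]-F[2],r.round(1).tolist())
ok=abs(wp[0]-.055)<.004 and abs(W[2]-F[2])<.03
print(ok, job_done() if ok else '')
E
```

```text
[ 0.053842   -0.00577419  0.        ] 0.021809642649956218 [[-0.1, 0.4], [-0.1, -0.6], [0.2, 0.2]]
the job is handed in; nothing more can be done
True None
```

The shield is up on its stop and the plate is pushed back against the back stop. The job is handed in at about 14 s of the 51 s allowed.

- **Shield:** I pushed it up by the rail with closed fingers to about 1.0 rad, and it swung over by itself. It was still up in the last pictures.
- **Plate:** I pushed it straight back with two fingertips on its front edge, which squared it up. At the stop the push force rose to about 15 N with no further travel. The tool had then gone as far as it should with the plate home, within about 1 mm.
- **Last image check:** the plate origin came out at x = 53.8 mm against 55 mm for home, which is within the 2 mm calibration. The same fit, from three points in one view, read 0.02 rad of skew. That is about the reading error of the pixels, and I saw no gap in the picture, but I did not confirm the plate's angle any other way. The plate also reads about 6 mm further left than before the push.
- **Everything else:** the magnet, offcut and bench items look unmoved. The gripper was clear, with no force reading beyond noise. While feeling for the bed, the fingertips pressed on it with a reading of about 27 N.

I viewed 11 pictures, one over the budget of 10.

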